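# Draw the sagging bolt and hold the battery cage gate open

### The job

The cordless handset is lying in the way of the battery cage's gate: first lay it flat in its sloping cradle, foot end down against the low stop, and let go of it. Then draw the gate's sagging bolt fully out of its bent keeper - lift it by its handle while you pull, do not force it - and pull the gate about 35 degrees open against its closing spring. Finish while holding the gate still there, so that a colleague can reach in; leave everything else where it stands.

Things in the scene. Friction and masses are not known exactly. Their poses are not given: they have to be found in the camera images.
- cage: Grey sheet-steel guard cage with a barred gate round a backup battery unit, fixed to the desk: 240 mm deep (x), 380 wide (y), 190 high. Origin: centre of its underside. Its -x axis points out of the front, towards the robot; the gate fills the front between the posts, y = -149 to +149 mm, 12 to 188 mm high, its front face in the plane x = -120 mm.
- gate_hinge (a point): Point on the gate's vertical hinge axis, at the left end of the front (cage x -120, y +150 mm), 157 mm above the desk. Axes as the cage's.
- gate (a joint): Angle of the gate (rad): 0 shut, grows as its free right-hand end swings out towards the robot (clockwise from above), at most 1.5. A spring shuts it: about 0.4 N m when shut, 0.8 N m at 0.6 rad. The bolt keeps it shut until drawn.
- bolt_knob (a point): Grip point on the bolt's handle: a round steel arm 11 mm thick, standing out square from the rod; this point is 41 mm in front of the gate's face (arm free from 30 to 56 mm, then a cap 17 mm across) and about 153 mm above the desk while the bolt sags. Staples stand 28 mm out from the gate. Axes: -x out along the arm, +y the way the bolt is drawn (to the hinge), z up; they turn with the gate.
- bolt (a joint): How far the bolt is drawn (m): 0 to 0.003 at the start, at most 0.046; its end is out of the keeper from 0.036. It slides with about 1.5 N of friction and stays where it is left.
- bolt_sag (a joint): How far the bolt is lifted (rad): 0 sagging by its weight (0.34 to 0.5 kg), at most 0.085. The 16 mm rod swivels in its tight rear guide, 150 mm from the handle on the hinge side; the front staple is worn tall. Its end passes the keeper's lip from 0.033 on: raise the handle by 6 to 11 mm (a grip gives some 2 mm) and keep it up until the bolt is drawn by 28 mm.
- keeper_lip (a point): Top edge of the lip bent up inside the steel keeper on the right-hand post, 90 mm beyond the handle, 149 mm above the desk. A notch 15 mm long in the underside of the rod's end has dropped 7 mm over this lip. Axes as the cage's.
- handset_mid (a point): Centre (half-way up) of the loose white cordless handset lying keys-up on the desk in the gate's swing: 150 mm long (x), 46 wide (y), 26 thick (z), 0.11 to 0.22 kg. +x points to its head with the display, -x to its foot.
- handset_foot (a point): Middle of the handset's foot end, 75 mm from its centre along -x.
- cradle_seat (a point): Where the handset's centre belongs in the fixed cradle (grey deck on a white foot), 88 mm above the desk. Axes: x up the slope (20 degrees, low end nearer the robot), y across, z square to the deck, which is 13 mm below: a rib 40 mm wide, 164 long. Flared cheeks 12 mm high, 52 mm apart, guide both ends; fingers have 40 mm free either way from the centre, down to the foot (165 by 88, 16 high).
- cradle_low (a point): Where the middle of the handset's foot end belongs: at the stop, 10 mm high, at the deck's low end, 75 mm down the slope from cradle_seat.
- pen_cup: White cup, 70 mm across, 95 high, loose; leave alone. Origin: centre of its underside.
- spray: White plastic bottle, 56 mm across, 150 high, loose; leave alone. Origin: centre of its underside.
- mouse: Black computer mouse, 105 by 60 by 32 mm, loose; leave alone. Origin: centre of its underside.
Things that resemble listed ones, but are neither listed nor needed, are in the scene too. Leave any blue or pink look-alike of the part that bears handset_mid alone.

How it is judged:
By the outcome, as a careful person would: the job done as asked, in the order asked, and still so for the second after the job is handed in, while the arm keeps its last pose, push and grip.
It also fails if it takes over 54 s, if anything falls off the work surface, if the arm or the gripper's body presses on something with over 40 N, if the wrist force passes 120 N, or if a joint passes its speed limit or range.

### The arm

A 6-joint arm with a two-finger parallel gripper is mounted at the origin on the work surface. World frame = base frame: x ahead of the robot, y to its left, z up, the work surface at z = 0. Lengths are in m, angles in rad, forces in N, time in s.
With the tool pointing down it reaches from about 0.325 to 0.925 m from the base axis. Payload 3.1 kg.
Tool frame: the origin (TCP) lies at the very end of the fingers, on their centre line; the grasp point (between the pads) lies 19 mm behind it; z points along the fingers, x is the direction in which the jaws open and shut, and the axes are right-handed (so a half turn about z gives the same grasp; the last joint's range is limited). The gripper opens to 85 mm and grips with 20 to 120 N. Pads are 22 mm wide; open, the fingers measure 114 mm over their backs; the gripper's body (76 mm by 85 mm) begins 54 mm behind the grasp point. The pads swing forward as they close: fully open they stand 13 mm farther back than shut.
Start: joints at [1.113, 0.217, 1.613, -0, 1.311, -0.112], TCP at [0.212, 0.588, 0.231] pointing down, gripper open.
Joint ranges: [-2.75, 2.75], [-0.78, 2.1], [0.31, 2.55], [-1.13, 4.27], [0.13, 2.63], [-2.58, 2.58]. Speed limits (rad/s): [2.79, 2.79, 3.14, 3.14, 3.14, 3.14].

### API

Orientations are given as a unit quaternion [x, y, z, w].
In Python, from rig import ctrl gives the robot as it stands. Calls block until the motion is done:
- ctrl.move_to(position, orientation): joint-space move of the TCP to a pose.
- ctrl.move_straight(position, rotation=None, rate=0.15, guard=None): straight line of the TCP; rotation=None keeps the orientation; rate is the mean speed in m/s. With guard (N) it stops when the force on the tool has changed by that much, and returns True; else False.
- ctrl.goto_joints(angles): joint-space move.
- ctrl.gripper_to(opening, squeeze=None): opening from 0.0 (shut) to 1.0 (fully open); squeeze is the grip in N (None keeps the last); returns when the fingers have stopped.
- ctrl.dwell(seconds).
- ctrl.inverse_kinematics(position, orientation): joint angles nearest the present ones, or None.
- ctrl.camera(name): name is "side" or "top" or "wrist"; returns (picture, depth): 400x640x3 uint8, red, green, blue; 400x640 float32, m along the optical axis (not along the pixel's ray), 0 where there is no reading.
- ctrl.camera_params(name): a dict with "intrinsics" (3x3 intrinsics, pixels), "R" (3x3) and "t" (3): a world point X has camera coordinates R X + t; the wrist camera has in their place "mount" (4x4, takes a point from camera to tool coordinates, whose origin is the TCP and whose axes are the tool frame's). Camera axes: x right, y down, z forward; pixel columns grow to the right and rows downward; lengths in m; the calibration is good to about 2 mm. A picture is of the moment at which its call begins: read the wrist's pose just before it. camera_params takes no time and is no camera call.
A pose or a line that the arm cannot do raises ctrl.Unreachable and nothing moves.
- ctrl.close_job(): hands the job in, once; it reports no verdict.
Readings, each from a call of its own:
- ctrl.read_t(): time.
- ctrl.read_joints(): joint angles.
- ctrl.read_qvel(): joint speeds.
- ctrl.read_joint_efforts(): joint torques, N m.
- ctrl.read_tcp_pos(): TCP position.
- ctrl.read_orientation(): TCP orientation.
- ctrl.read_ft_force(): force on the tool from outside, world axes, zero at the start.
- ctrl.read_moment(): the same for the moment, N m.
- ctrl.read_grip_width(): opening from 0.0 (shut) to 1.0 (fully open).
Only numpy, scipy, OpenCV 4.12 (cv2) and the standard library are available. Lean on these libraries where they do the work, as an engineer would, in place of code of your own. Each camera call takes 0.05 s, during which the arm holds its last target.

## Working session

There is one attempt and no reset: what is moved stays moved. The work goes in short steps, each a Python script; the robot and the scene stay as the last script left them, time stands still between calls to the robot, and variables do not carry over. Pictures are saved under pics/ and viewed, and the job is handed in when it is done.

```bash
ls; mkdir -p pics; python3 - <<'E'
from rig import ctrl
import cv2,numpy as np
for n in ["side","top","wrist"]:
    im,d=ctrl.camera(n); cv2.imwrite(f"pics/{n}0.png",im[:,:,::-1]); np.save(f"pics/{n}0.npy",d)
    p=ctrl.camera_params(n)
    print(n,{k:np.round(v,4).tolist() for k,v in p.items()})
    if 'R' in p: print('cam pos',-p['R'].T@p['t'])
print(ctrl.read_t(),ctrl.read_tcp_pos(),ctrl.read_orientation())
E
```

```text
pics
side {'intrinsics': [[382.1874, 0.0, 322.4529], [0.0, 382.1874, 195.8791], [0.0, 0.0, 1.0]], 'R': [[0.8012, -0.5984, -0.0001], [-0.4174, -0.5588, -0.7167], [0.4287, 0.5743, -0.6974]], 't': [-0.4394, 0.3571, 0.8177]}
cam pos [ 0.1505233  -0.53291061  0.82614777]
top {'intrinsics': [[430.0852, 0.0, 322.8992], [0.0, 430.0852, 198.1497], [0.0, 0.0, 1.0]], 'R': [[-0.0196, -0.9997, 0.0146], [-0.9941, 0.0179, -0.1068], [0.1065, -0.0166, -0.9942]], 't': [0.0245, 0.5674, 1.0691]}
cam pos [0.4506329  0.03209064 1.12314557]
wrist {'intrinsics': [[335.4198, 0.0, 315.9653], [0.0, 335.4198, 197.9183], [0.0, 0.0, 1.0]], 'mount': [[1.0, 0.0013, -0.0001, -0.0004], [-0.0012, 0.9587, 0.2845, -0.0717], [0.0005, -0.2845, 0.9587, -0.1425], [0.0, 0.0, 0.0, 1.0]]}
0.15 [0.2115178  0.58742455 0.23021386] [ 8.18202034e-01  5.74929964e-01 -8.62423802e-04  4.73431148e-04]
```

View pics/side0.png

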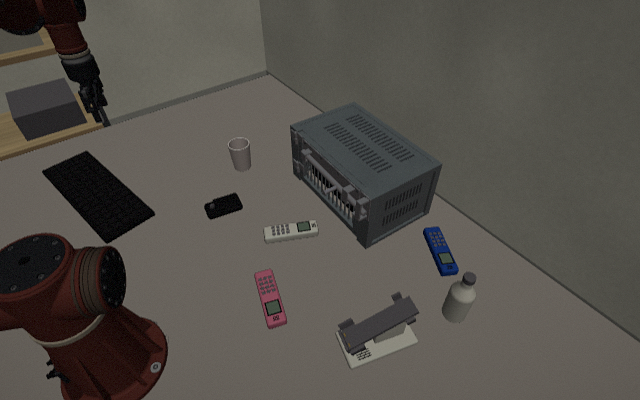

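View pics/top0.png

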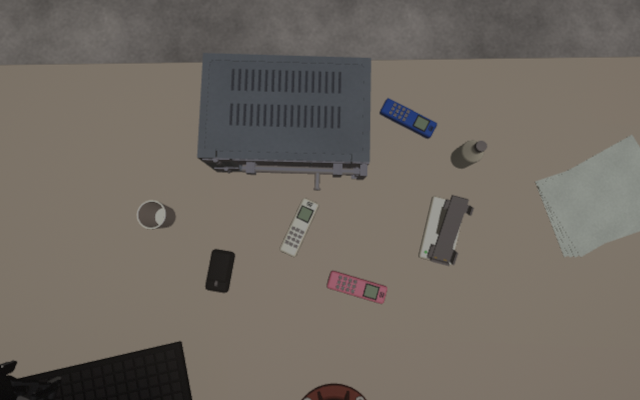

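View pics/wrist0.png

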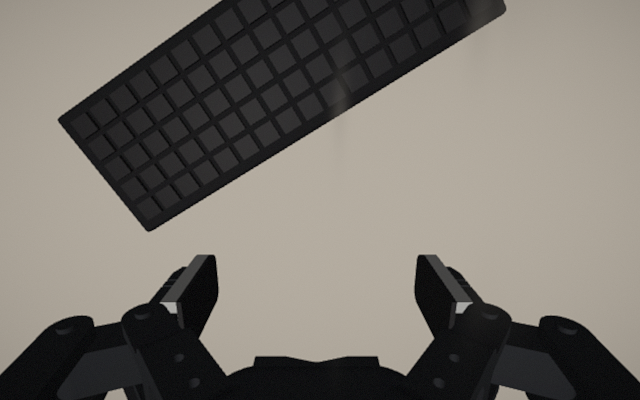

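Side view: the white handset is at (291,231), the pink look-alike at (270,298), the blue one at (440,250). In the top view they are at (300,227), (357,287) and (408,118). The white one in front of the gate fits the description. The cradle is at (448,230) in the top view, and the bolt handle at (317,182). I'll enlarge these to confirm.

```bash
cat > h.py <<'E'
import cv2,numpy as np
from rig import ctrl
from scipy.spatial.transform import Rotation as Ro
def ray(p,u,v):
    K=p['intrinsics'];d=p['R'].T@np.array([(u-K[0,2])/K[0,0],(v-K[1,2])/K[1,1],1.]);return -p['R'].T@p['t'],d
def onplane(n,u,v,z):
    o,d=ray(ctrl.camera_params(n),u,v);return o+d*(z-o[2])/d[2]
def cloud(p,d):
    K=p['intrinsics'];v,u=np.mgrid[0:400,0:640]
    X=np.stack([(u-K[0,2])/K[0,0]*d,(v-K[1,2])/K[1,1]*d,d],-1)
    return (X-p['t'])@p['R']
def cross(a,ua,b,ub):
    o1,d1=ray(ctrl.camera_params(a),*ua);o2,d2=ray(ctrl.camera_params(b),*ub)
    A=np.stack([d1,-d2],1);s=np.linalg.lstsq(A,o2-o1,rcond=None)[0]
    p,q=o1+s[0]*d1,o2+s[1]*d2;return (p+q)/2,np.linalg.norm(p-q)
E
python3 - <<'E'
from h import *
im=cv2.imread('pics/top0.png');s=cv2.imread('pics/side0.png')
a=cv2.resize(im[140:275,190:390],(800,540),interpolation=cv2.INTER_CUBIC)
b=cv2.resize(im[180:280,400:500],(590,590),interpolation=cv2.INTER_CUBIC)
c=cv2.resize(s[90:250,255:455],(750,600),interpolation=cv2.INTER_CUBIC)
e=cv2.resize(s[275:375,315:435],(720,600),interpolation=cv2.INTER_CUBIC)
for n,x in zip('abce',[a,b,c,e]): cv2.imwrite(f'pics/crop_{n}.png',cv2.convertScaleAbs(x,alpha=1.6))
hsv=cv2.cvtColor(im,cv2.COLOR_BGR2HSV)
print(im[235,290],im[227,320],im[220,436],im[230,455])
E
```

```text
[139 148 149] [106 117 127] [148 154 154] [74 75 81]
```

View pics/crop_a.png

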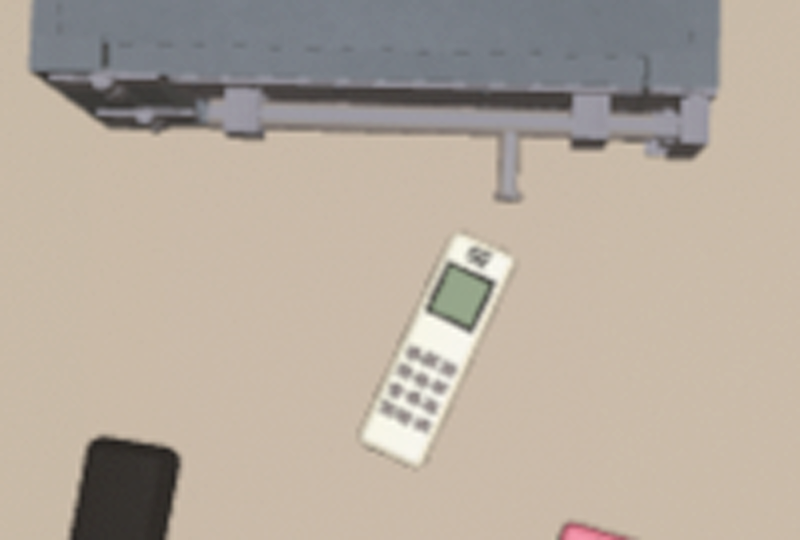

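View pics/crop_b.png

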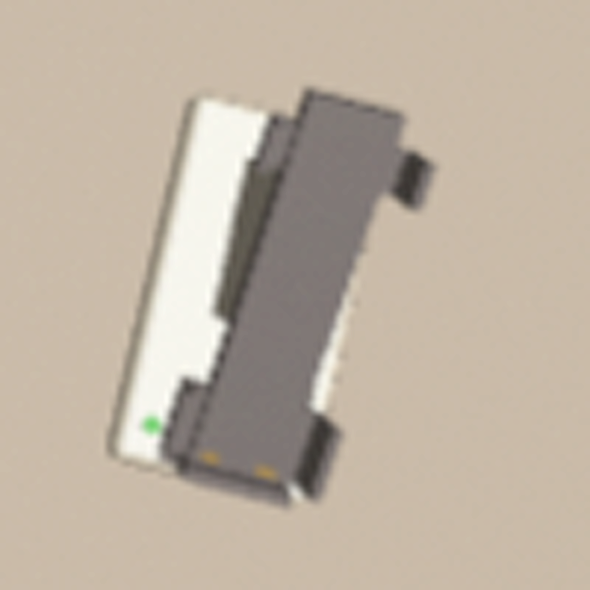

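View pics/crop_c.png

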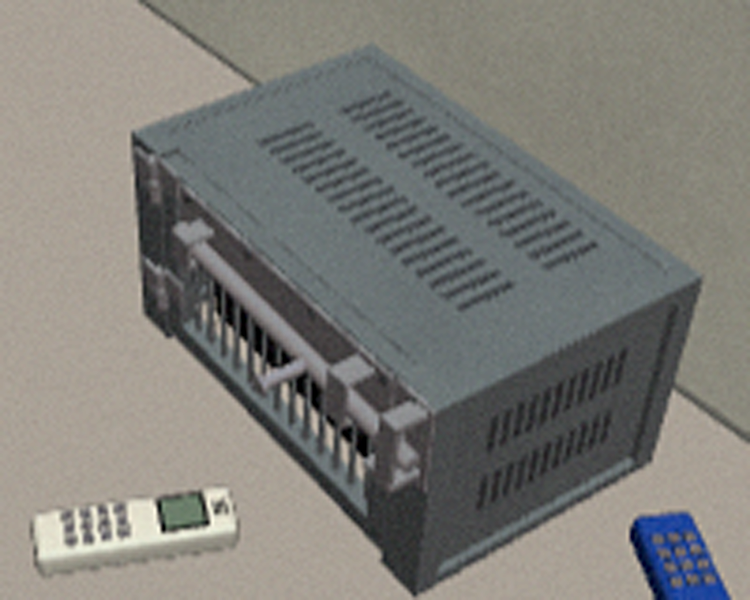

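View pics/crop_e.png

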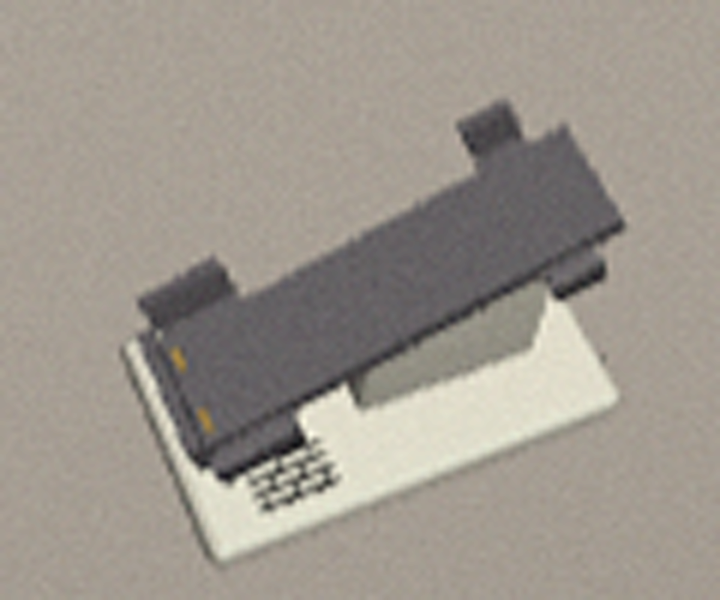

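The crops confirm it: the white handset has its head and display towards the cage, top px about (312,203), and its foot at (287,250). The cradle's low end is the one with the contacts, top px about (440,260). Next I'll measure positions.

```bash
python3 - <<'E'
from h import *
np.set_printoptions(precision=4,suppress=True)
im=cv2.imread('pics/top0.png');d=np.load('pics/top0.npy');pt=ctrl.camera_params('top');P=cloud(pt,d)
# handset
m=np.zeros((400,640),np.uint8);m[195:262,275:325]=1
g=((im.min(2)>128)&(m>0)).astype(np.uint8);g=cv2.morphologyEx(g,cv2.MORPH_CLOSE,np.ones((9,9)))
c=max(cv2.findContours(g,0,2)[0],key=cv2.contourArea);r=cv2.minAreaRect(c);print('rect',r)
bx=cv2.boxPoints(r);W=np.array([onplane('top',u,v,.026) for u,v in bx]);print(W)
print('sides',np.linalg.norm(W[0]-W[1]),np.linalg.norm(W[1]-W[2]),'mid',W.mean(0))
print('depth z handset',np.median(P[230:236,290:294,2]), 'desk',np.median(P[300:320,400:440,2]))
# deck via depth
ps=ctrl.camera_params('side');S=cloud(ps,np.load('pics/side0.npy'))
si=cv2.imread('pics/side0.png')
for name,Q,I,(a,b,c0,e) in (('top',P,im,(190,262,430,475)),('side',S,si,(290,350,335,425))):
    mk=np.zeros((400,640),bool);mk[a:b,c0:e]=1
    mk&=(Q[...,2]>.035)&(I.max(2)<105)
    X=Q[mk]
    for k in range(8):
        pl=np.linalg.lstsq(np.c_[X[:,:2],np.ones(len(X))],X[:,2],rcond=None)[0]
        res=X[:,2]-np.c_[X[:,:2],np.ones(len(X))]@pl; X=X[abs(res)<max(.004,1.5*res.std())]
    n=np.array([-pl[0],-pl[1],1]);n/=np.linalg.norm(n)
    print(name,len(X),'n',n,'tilt',np.degrees(np.arccos(n[2])),'yaw up',np.degrees(np.arctan2(-n[1],-n[0])),'mean',X.mean(0),'res',res.std())
    ux=np.array([-n[0],-n[1],0]);ux/=np.linalg.norm(ux);uy=np.array([-ux[1],ux[0],0])
    q=X@np.c_[ux,uy];print('range',np.percentile(q,[1,50,99],axis=0))
    lo=q[:,0]<q[:,0].min()+.03;hi=q[:,0]>q[:,0].max()-.03
    z=[q[(q[:,0]>t)&(q[:,0]<t+.02)] for t in np.arange(q[:,0].min(),q[:,0].max(),.02)]
    print([(round(a[:,1].min(),4),round(a[:,1].max(),4)) for a in z if len(a)>5])
E
```

```text
rect ((295.3289794921875, 234.59918212890625), (15.419151306152344, 38.839420318603516), 24.904767990112305)
[[0.4409 0.1244 0.026 ]
 [0.5294 0.0819 0.026 ]
 [0.5121 0.0465 0.026 ]
 [0.4239 0.0893 0.026 ]]
sides 0.09819932157341012 0.03940148311390323 mid [0.4766 0.0855 0.026 ]
depth z handset 0.027382193031534163 desk 0.0003728277022650285
top 1104 n [-0.3273  0.0923  0.9404] tilt 19.879845773592336 yaw up -15.75256624641142 mean [ 0.4812 -0.2917  0.0786] res 0.0017908419111700576
range [[ 0.4649 -0.1778]
 [ 0.5427 -0.1499]
 [ 0.6177 -0.1283]]
[(np.float64(-0.1783), np.float64(-0.1254)), (np.float64(-0.1836), np.float64(-0.1295)), (np.float64(-0.17), np.float64(-0.1294)), (np.float64(-0.17), np.float64(-0.1297)), (np.float64(-0.1706), np.float64(-0.1299)), (np.float64(-0.1697), np.float64(-0.1284)), (np.float64(-0.1781), np.float64(-0.1175)), (np.float64(-0.1773), np.float64(-0.1175))]
side 1540 n [-0.3299  0.0794  0.9407] tilt 19.83677552900666 yaw up -13.534470587135129 mean [ 0.4798 -0.2913  0.0768] res 0.0014410210121426085
range [[ 0.4592 -0.1927]
 [ 0.5349 -0.1711]
 [ 0.6104 -0.1407]]
[(np.float64(-0.1882), np.float64(-0.1385)), (np.float64(-0.1899), np.float64(-0.1395)), (np.float64(-0.1899), np.float64(-0.1488)), (np.float64(-0.1901), np.float64(-0.1491)), (np.float64(-0.192), np.float64(-0.1495)), (np.float64(-0.1923), np.float64(-0.151)), (np.float64(-0.2048), np.float64(-0.1522)), (np.float64(-0.1938), np.float64(-0.1524))]
```

```bash
python3 - <<'E'
from h import *
np.set_printoptions(precision=4,suppress=True)
im=cv2.imread('pics/top0.png');P=cloud(ctrl.camera_params('top'),np.load('pics/top0.npy'))
S=cloud(ctrl.camera_params('side'),np.load('pics/side0.npy'))
def rect(X,z=None):
    r=cv2.minAreaRect((X[:,:2]*1000).astype(np.float32));return np.round(r[0],1),np.round(r[1],1),round(r[2],2)
def box(Q,x0,x1,y0,y1,z0,z1):
    m=(Q[...,0]>x0)&(Q[...,0]<x1)&(Q[...,1]>y0)&(Q[...,1]<y1)&(Q[...,2]>z0)&(Q[...,2]<z1);return m
for n,Q in (('top',P),('side',S)):
    m=box(Q,.38,.62,0,.16,.02,.035)
    print(n,'handset',m.sum(),rect(Q[m]))
    m=box(Q,.6,1.2,-.3,.5,.18,.2); X=Q[m];print('cage top',m.sum(),rect(X),np.median(X[:,2]))
    n0=np.array([-.3285,.086,.9406])
    m=box(Q,.38,.6,-.36,-.22,.04,.13);X=Q[m]
    for psi in (-14.5,):
        pass
    # deck in-plane
    h=(Q-np.array([.4805,-.2915,.0777]))@n0
    mm=m&(abs(h)<.005);X=Q[mm]
    e1=np.array([np.cos(np.radians(-14.6)),np.sin(np.radians(-14.6)),0]);e1-=n0*(e1@n0);e1/=np.linalg.norm(e1);e2=np.cross(n0,e1)
    q=np.c_[(X-[.4805,-.2915,.0777])@e1,(X-[.4805,-.2915,.0777])@e2]
    bins=np.arange(-.09,.095,.015);L=[]
    for t in bins:
        a=q[(q[:,0]>t)&(q[:,0]<=t+.015)]
        if len(a)>8: print('  s%.3f  %.4f %.4f'%(t+.0075,*np.percentile(a[:,1],[2,98])),end='')
    print('\n s',np.percentile(q[:,0],[.5,99.5]))
    # handle: 
    mk=box(Q,.58,.70,-.05,.1,.12,.175);X=Q[mk];print('handle-ish',len(X),X.min(0),X.max(0))
for n,Q,(a,b,c,d) in (('top',P,(172,192,312,322)),('side',S,(178,200,318,340))):
    for v in range(a,b,2): print(n,v,[tuple(Q[v,u].round(3)) for u in range(c,d,2)][:8] if n=='top' else [tuple(Q[v,u].round(3)) for u in range(c,d,3)])
E
```

```text
top handset 1025 (array([495.9,  77.7]), array([ 45.8, 149.3]), 64.25)
cage top 18280 (array([743.4,  98.5]), array([381.1, 270.3]), 87.38) 0.18915700505018518
  s-0.082  -0.0258 0.0242  s-0.068  -0.0267 0.0256  s-0.052  -0.0294 0.0297  s-0.037  -0.0182 0.0208  s-0.022  -0.0188 0.0202  s-0.007  -0.0193 0.0197  s0.007  -0.0194 0.0196  s0.022  -0.0190 0.0191  s0.037  -0.0194 0.0192  s0.053  -0.0288 0.0222  s0.068  -0.0298 0.0300  s0.082  -0.0205 0.0185
 s [-0.0824  0.082 ]
handle-ish 694 [ 0.5802 -0.0499  0.1211] [0.6342 0.0998 0.1746]
side handset 675 (array([495.3,  77.1]), array([ 47.5, 148.7]), 64.4)
cage top 7650 (array([744.7,  99.5]), array([385., 271.]), 86.98) 0.18750685314102988
  s-0.082  -0.0300 0.0307  s-0.068  -0.0300 0.0306  s-0.052  -0.0301 0.0299  s-0.037  -0.0189 0.0204  s-0.022  -0.0190 0.0205  s-0.007  -0.0189 0.0200  s0.007  -0.0193 0.0192  s0.022  -0.0199 0.0192  s0.037  -0.0205 0.0193  s0.053  -0.0318 0.0284  s0.068  -0.0227 0.0276  s0.082  -0.0209 0.0177
 s [-0.0828  0.0805]
handle-ish 571 [ 0.5808 -0.0486  0.1264] [0.6366 0.0998 0.1749]
top 172 [(np.float64(0.6
[... 7582 characters left out ...]
657), np.float64(0.108), np.float64(0.031)), (np.float64(0.648), np.float64(0.083), np.float64(0.056)), (np.float64(0.644), np.float64(0.064), np.float64(0.073)), (np.float64(0.68), np.float64(0.094), np.float64(0.029))]
side 198 [(np.float64(0.643), np.float64(0.15), np.float64(-0.002)), (np.float64(0.638), np.float64(0.127), np.float64(0.018)), (np.float64(0.638), np.float64(0.112), np.float64(0.03)), (np.float64(0.646), np.float64(0.108), np.float64(0.029)), (np.float64(0.654), np.float64(0.104), np.float64(0.028)), (np.float64(0.646), np.float64(0.08), np.float64(0.051)), (np.float64(0.645), np.float64(0.065), np.float64(0.063)), (np.float64(0.679), np.float64(0.092), np.float64(0.023))]
```

```bash
python3 - <<'E'
from h import *
np.set_printoptions(precision=4,suppress=True)
P=cloud(ctrl.camera_params('top'),np.load('pics/top0.npy'))
S=cloud(ctrl.camera_params('side'),np.load('pics/side0.npy'))
def box(Q,x0,x1,y0,y1,z0,z1):
    return (Q[...,0]>x0)&(Q[...,0]<x1)&(Q[...,1]>y0)&(Q[...,1]<y1)&(Q[...,2]>z0)&(Q[...,2]<z1)
# cage top edges
for n,Q in (('top',P),('side',S)):
    X=Q[box(Q,.6,1.,-.2,.4,.184,.196)]
    for ax in (1,0):
        o=1-ax;lo,hi=(-.07,.27) if ax==1 else (.66,.84)
        F=[];B=[]
        for t in np.arange(lo,hi,.01):
            a=X[(X[:,ax]>t)&(X[:,ax]<t+.01)]
            if len(a)>5: F.append((t+.005,np.percentile(a[:,o],1.)));B.append((t+.005,np.percentile(a[:,o],99.)))
        for nm,L in (('min',F),('max',B)):
            L=np.array(L);c=np.polyfit(L[:,0],L[:,1],1)
            k=abs(np.polyval(c,L[:,0])-L[:,1])<.003;c=np.polyfit(L[k,0],L[k,1],1) if k.sum()>4 else c
            print(n,'edge along','xy'[ax],nm,'slope deg %.2f'%np.degrees(np.arctan(c[0])),'at mid %.4f'%np.polyval(c,(lo+hi)/2),(lo+hi)/2,k.sum(),len(L))
# gate face
X=S[box(S,.625,.665,-.05,.24,.015,.13)]
for t in np.arange(-.05,.24,.02):
    a=X[(X[:,1]>t)&(X[:,1]<t+.02)]
    if len(a)>10: print('%.3f n%d x %s'%(t+.01,len(a),np.percentile(a[:,0],[5,15,30,50])))
# stop
n0=np.array([-.3285,.086,.9406]);ps=np.radians(-15.6);c0=np.array([.4805,-.2915,.0777])
e1=np.array([np.cos(ps),np.sin(ps),0]);e1=np.r_[e1[:2]*np.cos(np.radians(20)),np.sin(np.radians(20))];e2=np.array([-np.sin(ps),np.cos(ps),0]);n=np.cross(e1,e2)
for nm,Q in (('top',P),('side',S)):
    q=(Q-c0)@np.c_[e1,e2,n]
    m=(abs(q[...,1])<.018)&(q[...,0]>-.1)&(q[...,0]<.1)&(q[...,2]>-.03)&(q[...,2]<.03)
    X=q[m]
    for t in np.arange(-.1,.1,.008 if t_ else .008) if (t_:=1) else []:
        a=X[(X[:,0]>t)&(X[:,0]<t+.008)]
        if len(a): print(nm,'%.3f'%(t+.004),len(a),np.percentile(a[:,2],[5,50,95]))
    m=(abs(q[...,0])<.035)&(abs(q[...,2])<.006)&(abs(q[...,1])<.03);X=q[m]
    for t in np.arange(-.03,.03,.02):
        a=X[(X[:,0]>t)&(X[:,0]<t+.02)];print(nm,'y-edges',t+.01,np.percentile(a[:,1],[1,99]))
E
```

```text
top edge along y min slope deg 2.41 at mid 0.6366 0.1 32 34
top edge along y max slope deg 2.51 at mid 0.8743 0.1 34 34
top edge along x min slope deg -2.41 at mid -0.0882 0.75 18 18
top edge along x max slope deg -2.38 at mid 0.2845 0.75 18 18
side edge along y min slope deg 2.72 at mid 0.6368 0.1 30 34
side edge along y max slope deg 2.61 at mid 0.8743 0.1 33 34
side edge along x min slope deg -2.33 at mid -0.0904 0.75 18 18
side edge along x max slope deg -2.28 at mid 0.2841 0.75 15 18
-0.040 n70 x [0.6299 0.6305 0.6307 0.6313]
-0.020 n62 x [0.6308 0.6316 0.632  0.6325]
-0.000 n78 x [0.6326 0.6332 0.6362 0.6406]
0.020 n68 x [0.6333 0.6342 0.6368 0.6418]
0.040 n79 x [0.634  0.6349 0.6384 0.6428]
0.060 n75 x [0.6348 0.636  0.6411 0.6437]
0.080 n69 x [0.636  0.6373 0.6399 0.6444]
0.100 n60 x [0.6368 0.638  0.6411 0.6451]
0.120 n48 x [0.6377 0.6382 0.6393 0.6443]
0.140 n60 x [0.6389 0.6397 0.6421 0.6469]
0.160 n67 x [0.6402 0.6417 0.6455 0.648 ]
0.180 n60 x [0.6402 0.6411 0.6456 0.6488]
0.200 n63 x [0.6414 0.6423 0.6477 0.65  ]
0.220 n89 x [0.6399 0.6421 0.6453 0.6503]
0.240 n68 x [0.
[... 1433 characters left out ...]
03  -0.0003  0.0017]
side -0.016 72 [-0.026  -0.0003  0.0018]
side -0.008 67 [-0.0247 -0.0004  0.0013]
side 0.000 71 [-0.0249 -0.0009  0.0011]
side 0.008 69 [-0.0218 -0.0007  0.0013]
side 0.016 72 [-0.0237 -0.0006  0.001 ]
side 0.024 71 [-0.0235 -0.0005  0.0017]
side 0.032 67 [-0.0165 -0.0007  0.002 ]
side 0.040 72 [-0.0254 -0.0005  0.0013]
side 0.048 66 [-0.0038 -0.0008  0.001 ]
side 0.056 63 [-0.003  -0.0007  0.0017]
side 0.064 63 [-0.0026 -0.0006  0.0018]
side 0.072 61 [-0.0025 -0.0006  0.0013]
side 0.080 44 [-0.003  -0.0007  0.0013]
side y-edges -0.019999999999999997 [-0.0196  0.0207]
side y-edges 1.734723475976807e-18 [-0.019   0.0206]
side y-edges 0.020000000000000004 [-0.0203  0.0201]
```

Measurements agree between the two views: the handset is 46×149 mm, the deck is tilted 19.9° and 40 mm wide, and the stop's inner face is 82 mm down from the deck's centre. That puts the seat at z≈0.0875, against 0.088 given. Next I'll check reachability, then pick up the handset.

```bash
cat >> h.py <<'E'
def Rm(x,z):
    x=np.array(x,float);z=np.array(z,float);z/=np.linalg.norm(z);x-=z*(x@z);x/=np.linalg.norm(x);return np.c_[x,np.cross(z,x),z]
def q(M): return Ro.from_matrix(M).as_quat()
# handset
hc=np.array([.4956,.0774,.013]);a=np.radians(-25.7)
Rh=np.array([[np.cos(a),-np.sin(a),0],[np.sin(a),np.cos(a),0],[0,0,1]])
# cradle
ps=np.radians(-15.6);sl=np.radians(20)
e1=np.array([np.cos(ps)*np.cos(sl),np.sin(ps)*np.cos(sl),np.sin(sl)]);e2=np.array([-np.sin(ps),np.cos(ps),0]);en=np.cross(e1,e2)
Rc=np.c_[e1,e2,en]
seat=np.array([.4805,-.2915,.0777])-.007*e1+.0003*e2+.013*en
# cage
yw=np.radians(-2.5);ax=np.array([np.cos(yw),np.sin(yw),0]);ay=np.array([-np.sin(yw),np.cos(yw),0])
hinge=np.array([.6421,.2524,.157])
knob=np.array([.5924,.0305,.153])
E
python3 - <<'E'
from h import *
np.set_printoptions(precision=3,suppress=True)
for s in (1,-1):
    Tp=Rm(s*Rh[:,1],[0,0,-1]); Tc=Rc@Rh.T@Tp
    off=np.array([0,0,-.009])
    for nm,p,M in (('up',hc+[0,0,.19],Tp),('pick',hc+off,Tp),('cradle up',seat+.1*en-.009*en,Tc),('cradle',seat-.009*en,Tc)):
        print(s,nm,p,ctrl.inverse_kinematics(p,q(M)))
for s in (1,-1):
    for th in (0,.3,.63):
        c,si=np.cos(-th),np.sin(-th);Z=np.array([[c,-si,0],[si,c,0],[0,0,1]])
        p=hinge+Z@(knob+.043*ay*(th>0)-.002*ax-hinge);p[2]=.14
        print(s,th,p,ctrl.inverse_kinematics(p,q(Z@Rm(s*ay,[0,0,-1]))))
E
```

```text
1 up [0.496 0.077 0.203] [ 0.015 -0.022  1.927 -0.     1.236 -1.107]
1 pick [0.496 0.077 0.004] [ 0.015  0.284  2.029 -0.     0.829 -1.107]
1 cradle up [ 0.44  -0.28   0.173] [-0.804 -0.146  2.14   0.232  0.857 -2.229]
1 cradle [ 0.473 -0.289  0.079] [-0.766  0.085  2.125  0.275  0.639 -2.261]
-1 up [0.496 0.077 0.203] [ 0.015 -0.022  1.927 -0.     1.236  2.034]
-1 pick [0.496 0.077 0.004] [ 0.015  0.284  2.029 -0.     0.829  2.034]
-1 cradle up [ 0.44  -0.28   0.173] [-0.804 -0.146  2.14   0.232  0.857  0.912]
-1 cradle [ 0.473 -0.289  0.079] [-0.766  0.085  2.125  0.275  0.639  0.88 ]
1 0 [0.59  0.031 0.14 ] [-0.067  0.239  1.768 -0.     1.134 -1.594]
1 0.3 [0.542 0.096 0.14 ] [ 0.048  0.156  1.866 -0.     1.119 -1.179]
1 0.63 [0.496 0.137 0.14 ] [ 0.133  0.084  1.948 -0.     1.11  -0.764]
-1 0 [0.59  0.031 0.14 ] [-0.067  0.239  1.768 -0.     1.134  1.548]
-1 0.3 [0.542 0.096 0.14 ] [ 0.048  0.156  1.866 -0.     1.119  1.963]
-1 0.63 [0.496 0.137 0.14 ] [ 0.133  0.084  1.948 -0.     1.11   2.378]
```

```bash
python3 - <<'E'
from h import *
Tp=Rm(Rh[:,1],[0,0,-1])
ctrl.move_to(hc+[0,0,.19],q(Tp))
im,d=ctrl.camera('wrist');cv2.imwrite('pics/w1.png',im[:,:,::-1])
ctrl.gripper_to(.85,40)
print(ctrl.move_straight(hc+[0,0,-.009],rate=.15,guard=15), ctrl.read_tcp_pos())
ctrl.gripper_to(0,40)
print('w',ctrl.read_grip_width()*85,ctrl.read_t())
ctrl.move_straight(hc+[0,0,.16],rate=.15)
print('w',ctrl.read_grip_width()*85,ctrl.read_ft_force(),ctrl.read_t())
im,d=ctrl.camera('wrist');cv2.imwrite('pics/w2.png',im[:,:,::-1])
E
```

```text
False [0.49666336 0.07740518 0.00495487]
w 44.9578163332804 4.425
w 45.09665737583656 [ 0.46760562  0.20798767 -2.04482941] 5.7
```

View pics/w2.png

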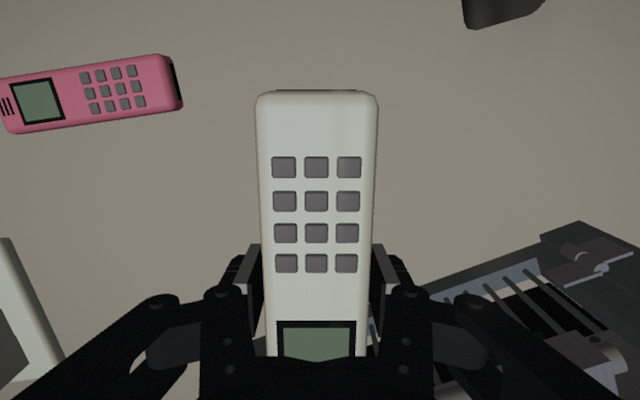

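The handset is held straight, foot towards the camera and keys up (width 45 mm). Next is the cradle.

```bash
python3 - <<'E'
from h import *
np.set_printoptions(precision=4,suppress=True)
Tp=Rm(Rh[:,1],[0,0,-1]);Tc=Rc@Rh.T@Tp
o=-.009*en
ctrl.move_to(seat+.012*e1+.06*en+o,q(Tc))
im,d=ctrl.camera('side');cv2.imwrite('pics/s3.png',im[200:400,250:500,::-1])
im,d=ctrl.camera('top');cv2.imwrite('pics/t3.png',im[150:300,370:540,::-1])
P=ctrl.read_tcp_pos();print((P-seat-o)@Rc,ctrl.read_t())
ctrl.move_straight(seat+.012*e1+.010*en+o,rate=.12)
print('lower',ctrl.move_straight(seat+.012*e1-.003*en+o,rate=.03,guard=4),(ctrl.read_tcp_pos()-seat-o)@Rc,ctrl.read_ft_force()@Rc,ctrl.read_t())
E
python3 - <<'E'
import cv2,numpy as np
a=cv2.imread('pics/s3.png');b=cv2.imread('pics/t3.png')
a=cv2.resize(a,(400,320));b=cv2.resize(b,(363,320));cv2.imwrite('pics/st3.png',cv2.convertScaleAbs(np.hstack([a,b]),alpha=1.6))
E
```

```text
[0.0123 0.001  0.0599] 7.2167
lower True [ 0.0132 -0.0005  0.001 ] [0.1875 0.32   3.0934] 8.1583
```

View pics/st3.png

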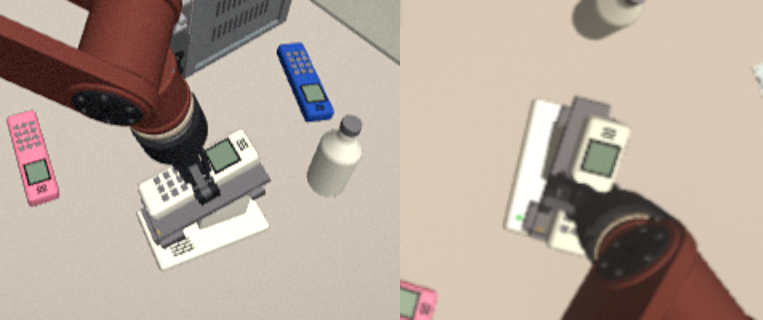

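The handset is over the deck with its head up, and it touches the deck within 1 mm of prediction. Next I'll slide it down to the stop.

```bash
python3 - <<'E'
from h import *
np.set_printoptions(precision=4,suppress=True)
o=-.009*en
print('slide',ctrl.move_straight(seat-.008*e1+.001*en+o,rate=.03,guard=6),(ctrl.read_tcp_pos()-seat-o)@Rc,ctrl.read_ft_force()@Rc,ctrl.read_t())
im,d=ctrl.camera('side');cv2.imwrite('pics/s4.png',cv2.convertScaleAbs(cv2.resize(im[260:390,310:450,::-1],(640,594)),alpha=1.6))
E
```

```text
slide True [ 0.0009 -0.0004  0.0011] [ 1.7953 -0.7973 -0.355 ] 8.6167
```

View pics/s4.png

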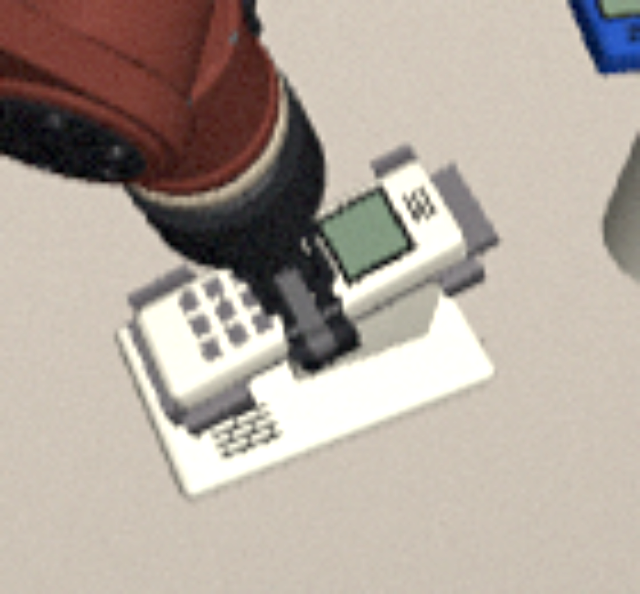

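```bash
python3 - <<'E'
from h import *
np.set_printoptions(precision=4,suppress=True)
o=-.009*en
ctrl.gripper_to(.75,40)
p=ctrl.read_tcp_pos()
ctrl.move_straight(p+.13*en,rate=.15)
im,d=ctrl.camera('side');cv2.imwrite('pics/s5.png',cv2.convertScaleAbs(cv2.resize(im[260:390,310:450,::-1],(640,594)),alpha=1.6))
im,d=ctrl.camera('wrist');cv2.imwrite('pics/w5.png',im[:,:,::-1])
Tk=Rm(ay,[0,0,-1])
ctrl.move_to(knob-.002*ax+[0,0,.107],q(Tk))
np.savez('pics/w6.npz',p=ctrl.read_tcp_pos(),q=ctrl.read_orientation())
im,d=ctrl.camera('wrist');cv2.imwrite('pics/w6.png',im[:,:,::-1]);np.save('pics/w6d.npy',d)
im,d=ctrl.camera('top');cv2.imwrite('pics/t6.png',im[:,:,::-1]);np.save('pics/t6d.npy',d)
print(ctrl.read_t(),ctrl.read_tcp_pos(),ctrl.read_ft_force())
# handset check from top depth
Q=cloud(ctrl.camera_params('top'),d);X=(Q-seat)@Rc
m=(abs(X[...,0])<.09)&(abs(X[...,1])<.03)&(abs(X[...,2]-.013)<.006);Y=X[m]
pl=np.linalg.lstsq(np.c_[Y[:,:2],np.ones(len(Y))],Y[:,2],rcond=None)[0]
r=cv2.minAreaRect((Y[:,:2]*1000).astype(np.float32));print('top plane',pl,len(Y),r)
E
```

```text
11.5333 [0.5899 0.0291 0.2596] [-0.2614 -0.0223 -0.5454]
top plane [-0.0008 -0.0266  0.0135] 1159 ((0.6646194458007812, -1.0093650817871094), (46.64202880859375, 150.36659240722656), 89.93098449707031)
```

View pics/s5.png

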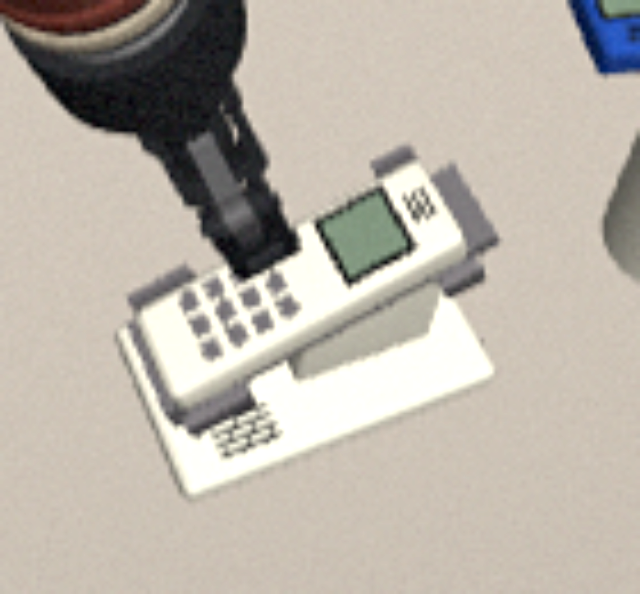

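View pics/w6.png

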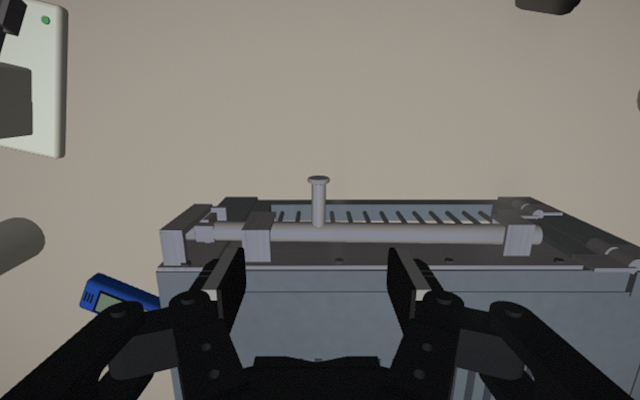

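The handset is seated: its top plane is parallel to the deck, and its centre is within 1 mm in x and y of the seat. The wrist view shows the handle with its cap at (318,180), the front staple at (258,240), the keeper at (190,235) and the rear guide at (520,238). I'll refine the handle position from the wrist depth.

```bash
python3 - <<'E'
from h import *
np.set_printoptions(precision=4,suppress=True)
f=np.load('pics/w6.npz');d=np.load('pics/w6d.npy');p=ctrl.camera_params('wrist');K=p['intrinsics'];M=p['mount']
v,u=np.mgrid[0:400,0:640]
X=np.stack([(u-K[0,2])/K[0,0]*d,(v-K[1,2])/K[1,1]*d,d],-1)@M[:3,:3].T+M[:3,3]
W=X@Ro.from_quat(f['q']).as_matrix().T+f['p']
D=np.load('pics/t6d.npy')
for r in range(176,236,4):
    a=[ (i,W[r,i]) for i in range(300,340) if .135<W[r,i,2]<.18 and d[r,i]>0]
    if a:
        A=np.array([x[1] for x in a]);print(r,a[0][0],a[-1][0],'x %.4f y %.4f..%.4f top z %.4f'%(np.median(A[:,0]),A[:,1].min(),A[:,1].max(),np.percentile(A[:,2],90)))
print('staple front',[W[240+k,258] for k in (0,10,18)],'guide',W[235,520],'rod',W[232,400])
for r,c in((225,180),(230,205),(262,180),(222,258),(255,258)):print(r,c,W[r,c])
C=np.array([.7555,.0973,0])
print('cage coords hinge',(hinge-C)@np.c_[ax,ay],'knob',(knob-C)@np.c_[ax,ay])
E
```

```text
176 309 327 x 0.5750 y 0.0242..0.0380 top z 0.1517
180 307 328 x 0.5760 y 0.0225..0.0385 top z 0.1610
184 311 325 x 0.5796 y 0.0255..0.0362 top z 0.1589
188 311 325 x 0.5827 y 0.0253..0.0361 top z 0.1581
192 311 325 x 0.5859 y 0.0252..0.0360 top z 0.1587
196 311 325 x 0.5892 y 0.0251..0.0359 top z 0.1577
200 311 324 x 0.5923 y 0.0249..0.0349 top z 0.1583
204 311 324 x 0.5954 y 0.0248..0.0348 top z 0.1578
208 311 324 x 0.5986 y 0.0246..0.0347 top z 0.1579
212 311 324 x 0.6019 y 0.0244..0.0346 top z 0.1579
216 311 324 x 0.6052 y 0.0243..0.0345 top z 0.1580
220 311 324 x 0.6084 y 0.0241..0.0343 top z 0.1579
224 300 339 x 0.6121 y 0.0154..0.0459 top z 0.1575
228 300 339 x 0.6144 y 0.0154..0.0457 top z 0.1595
232 300 339 x 0.6172 y 0.0153..0.0455 top z 0.1609
staple front [array([ 0.6131, -0.0135,  0.1806]), array([ 0.6212, -0.0144,  0.18  ]), array([ 0.6278, -0.0151,  0.1794])] guide [0.6221 0.1797 0.1699] rod [0.6189 0.0922 0.1625]
225 180 [ 0.6006 -0.0691  0.1771]
230 205 [ 0.6131 -0.0593  0.1566]
262 180 [ 0.6251 -0.0693  0.1864]
222 258 [ 0.6048 -0.0152  0.166 ]
255 258 [ 0.6252 -0.0148  0.1798]
cage coords hinge [-0.1201  0.15  ] knob [-0.16   -0.0739]
```

```bash
python3 - <<'E'
from h import *
np.set_printoptions(precision=4,suppress=True)
ctrl.gripper_to(.35,60)
g=np.array([.591,.0302,.135])
ctrl.move_straight(g+[0,0,.05],rate=.15)
print(ctrl.move_straight(g,rate=.08,guard=8),ctrl.read_tcp_pos(),ctrl.read_ft_force())
ctrl.gripper_to(0,60)
print('w',ctrl.read_grip_width()*85,ctrl.read_ft_force(),ctrl.read_tcp_pos(),ctrl.read_t())
im,d=ctrl.camera('wrist');cv2.imwrite('pics/w7.png',im[:,:,::-1])
E
```

```text
False [0.5912 0.0302 0.135 ] [ 1.2638 -0.535   0.4696]
w 8.745392141224919 [0.523  4.0464 1.7017] [0.5918 0.0311 0.1359] 13.7
```

View pics/w7.png

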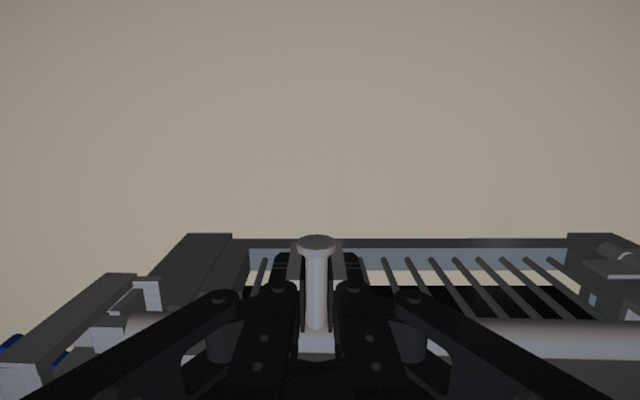

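The handle sits between the pads, inside the cap (w7, at (317,290)). Now lift, watching the force.

```bash
python3 - <<'E'
from h import *
np.set_printoptions(precision=4,suppress=True)
g=ctrl.read_tcp_pos();np.save('pics/g.npy',g)
for dz in (.004,.007,.0085):
    ctrl.move_straight(g+[0,0,dz],rate=.03)
    print(dz,ctrl.read_tcp_pos()-g,ctrl.read_ft_force(),ctrl.read_moment())
print(ctrl.read_t())
im,d=ctrl.camera('side');cv2.imwrite('pics/s8.png',cv2.convertScaleAbs(cv2.resize(im[130:240,290:400,::-1],(600,600)),alpha=1.6))
im,d=ctrl.camera('wrist');cv2.imwrite('pics/w8.png',im[:,:,::-1])
E
```

```text
0.004 [-0.0005 -0.0001  0.0034] [ 0.7448  1.7432 -3.3489] [ 0.2895 -0.1683  0.0144]
0.007 [-0.0003 -0.0001  0.0067] [ 1.898   2.9278 -4.4091] [ 0.221  -0.1803 -0.055 ]
0.0085 [-0.0003 -0.0001  0.0083] [ 1.4039  2.136  -4.2938] [ 0.1323 -0.1405 -0.0399]
14.5667
```

View pics/w8.png

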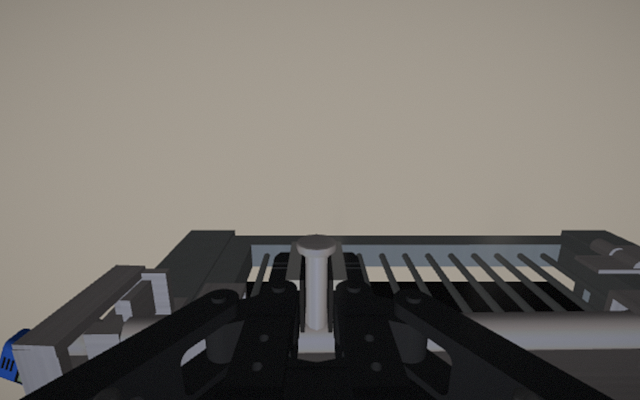

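View pics/s8.png

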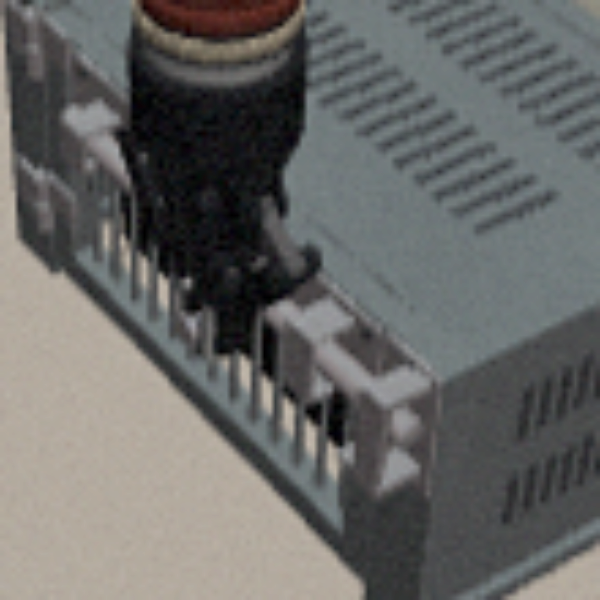

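The bolt lifts with its weight steady at about 4.3 N, and the handle has not slipped in the pads. Now draw it along the gate's +y with a guard.

```bash
python3 - <<'E'
from h import *
np.set_printoptions(precision=4,suppress=True)
g=np.load('pics/g.npy')
for s,dz in ((.010,.009),(.020,.009),(.031,.0085),(.038,.0075),(.0435,.007)):
    h=ctrl.move_straight(g+s*ay+[0,0,dz],rate=.03,guard=8)
    r=ctrl.read_tcp_pos()-g
    print(s,h,r@ay,r[2],ctrl.read_ft_force())
    if h: break
print(ctrl.read_t(),ctrl.read_grip_width()*85)
im,d=ctrl.camera('wrist');cv2.imwrite('pics/w9.png',im[:,:,::-1])
im,d=ctrl.camera('side');cv2.imwrite('pics/s9.png',cv2.convertScaleAbs(cv2.resize(im[130:240,290:400,::-1],(600,600)),alpha=1.6))
E
```

```text
0.01 False 0.010233553225641345 0.008784216912180814 [ 1.5985 -0.251  -5.83  ]
0.02 False 0.020772352055323257 0.008936446832544687 [ 0.425   0.6126 -4.5861]
0.031 False 0.03173581181602282 0.008446700726461809 [-0.0488  1.6418 -5.4124]
0.038 False 0.03855749637287549 0.00745258747456759 [ 0.7955  1.0246 -4.6831]
0.0435 False 0.04398613437270526 0.006967858840270319 [ 1.2108  0.804  -4.9721]
16.8667 8.611775254425071
```

View pics/w9.png

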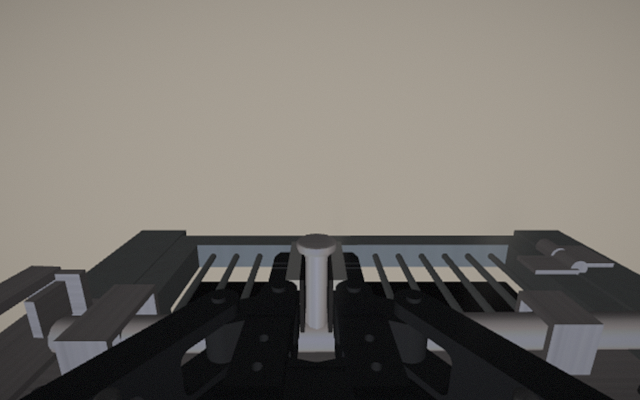

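View pics/s9.png

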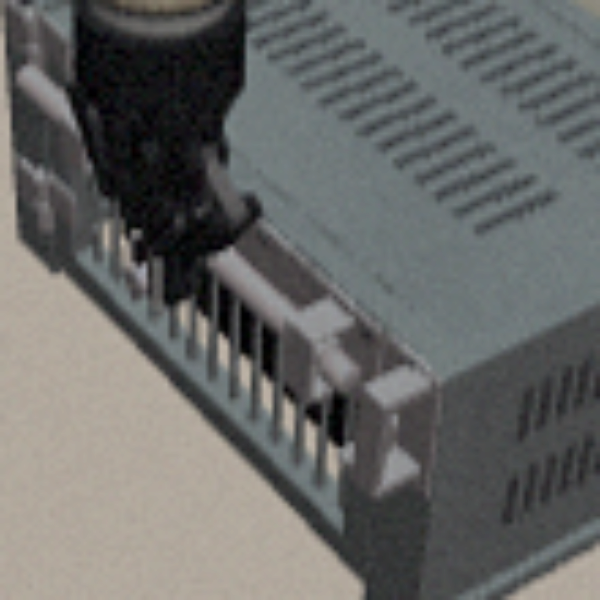

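The bolt's end now stands clear of the keeper (s9: end (345,370), keeper (395,400)), with 44 mm drawn at about 1–2 N. Now swing the gate along its arc.

```bash
cat >> h.py <<'E'
def arc(p0,M0,th):
    Z=Ro.from_euler('z',-th).as_matrix();return hinge*[1,1,0]+Z@(p0-hinge*[1,1,0]),q(Z@M0)
E
python3 - <<'E'
from h import *
np.set_printoptions(precision=4,suppress=True)
p0=ctrl.read_tcp_pos();M0=Ro.from_quat(ctrl.read_orientation()).as_matrix();np.savez('pics/p0.npz',p=p0,M=M0)
for th in (2,5,9,13):
    p,o=arc(p0,M0,np.radians(th));h=ctrl.move_straight(p,o,rate=.05,guard=12)
    f=ctrl.read_ft_force();Z=Ro.from_euler('z',-np.radians(th)).as_matrix()
    print(th,h,ctrl.read_tcp_pos()-p,'f along ax,ay,z',f@np.c_[Z@ax,Z@ay,[0,0,1]],ctrl.read_t())
    if h: break
im,d=ctrl.camera('top');cv2.imwrite('pics/t10.png',im[:,:,::-1]);np.save('pics/t10d.npy',d)
im,d=ctrl.camera('side');cv2.imwrite('pics/s10.png',cv2.convertScaleAbs(cv2.resize(im[120:250,270:420,::-1],(692,600)),alpha=1.6))
E
```

```text
2 False [ 0.0008 -0.0002  0.0004] f along ax,ay,z [ 2.5257 -0.8435 -5.5652] 17.25
5 False [ 0.0007 -0.0001  0.0003] f along ax,ay,z [ 3.2777 -0.3461 -5.4315] 17.5917
9 False [ 0.0007 -0.0001  0.0003] f along ax,ay,z [ 2.6694  1.4873 -5.1132] 18.0
13 False [ 0.0007 -0.0002  0.0002] f along ax,ay,z [ 3.2201  1.4523 -5.6112] 18.4083
```

View pics/s10.png

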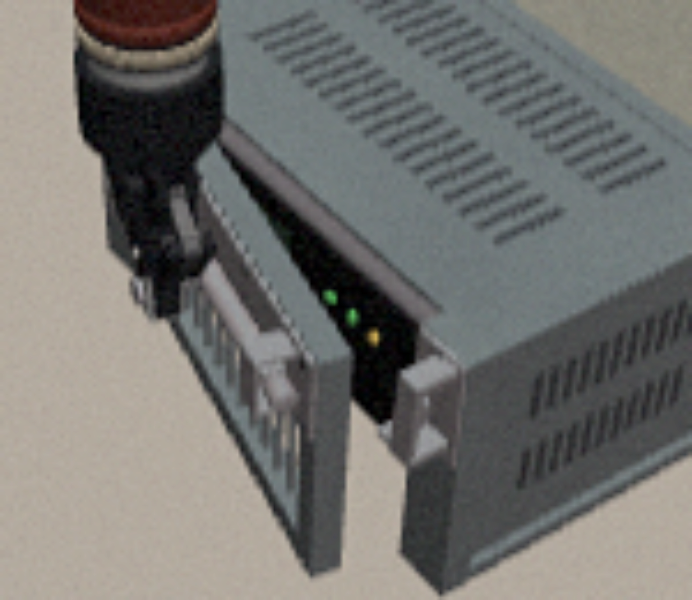

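The gate opens freely at about 3 N. I'll continue to 35.5°, then measure the angle.

```bash
python3 - <<'E'
from h import *
np.set_printoptions(precision=4,suppress=True)
f0=np.load('pics/p0.npz');p0,M0=f0['p'],f0['M']
for th in (18,23,28,32,35.5):
    p,o=arc(p0,M0,np.radians(th));h=ctrl.move_straight(p,o,rate=.06,guard=12)
    f=ctrl.read_ft_force();Z=Ro.from_euler('z',-np.radians(th)).as_matrix()
    print(th,h,ctrl.read_tcp_pos()-p,'f',f@np.c_[Z@ax,Z@ay,[0,0,1]],ctrl.read_t())
    if h: break
ctrl.dwell(.3)
im,d=ctrl.camera('top');cv2.imwrite('pics/t11.png',im[:,:,::-1]);np.save('pics/t11d.npy',d)
s,ds=ctrl.camera('side');cv2.imwrite('pics/s11.png',cv2.convertScaleAbs(s[:,:,::-1],alpha=1.5));np.save('pics/s11d.npy',ds)
w,_=ctrl.camera('wrist');cv2.imwrite('pics/w11.png',w[:,:,::-1])
# gate angle from side/top clouds: points between cage front and robot, gate height
for n,D in (('top',d),('side',ds)):
    Q=cloud(ctrl.camera_params(n),D);r=(Q-hinge*[1,1,0])
    X=np.stack([r@ax,r@ay,Q[...,2]],-1)
    m=(X[...,0]<-.02)&(X[...,0]>-.25)&(X[...,1]<-.02)&(X[...,1]>-.3)&(X[...,2]>.02)&(X[...,2]<.187)
    Y=X[m];an=np.degrees(np.arctan2(-Y[:,0],-Y[:,1]));rr=np.hypot(Y[:,0],Y[:,1]);k=(rr>.22)&(rr<.31)
    print(n,k.sum(),'angle pct',np.percentile(an[k],[2,10,25,50,75,90]),'rmax',np.percentile(rr[an<45],99))
    if n=='top':
        t=(Q-seat)@Rc;mm=(abs(t[...,0])<.09)&(abs(t[...,1])<.03)&(abs(t[...,2]-.013)<.006);print('handset',cv2.minAreaRect((t[mm][:,:2]*1000).astype(np.float32)))
E
```

```text
18 False [ 0.0005 -0.0005  0.0002] f [ 3.5634 -0.1098 -5.131 ] 18.925
23 False [ 0.0005 -0.0006  0.0001] f [ 3.7296 -0.1677 -5.515 ] 19.3417
28 False [ 0.0005 -0.0006  0.0001] f [ 4.2893 -0.5343 -5.765 ] 19.7583
32 False [ 0.0005 -0.0007  0.0001] f [ 3.7258  1.0653 -5.1749] 20.125
35.5 False [ 0.0004 -0.0007  0.0001] f [ 3.4907 -0.2696 -4.6153] 20.4583
top 422 angle pct [29.5066 31.5248 34.0249 36.1134 37.6477 38.6037] rmax 0.29636325015505266
handset ((0.36611175537109375, -0.8368778228759766), (46.890621185302734, 150.4530487060547), 89.66810607910156)
side 755 angle pct [29.3866 29.9967 31.0093 32.6722 35.5576 37.6652] rmax 0.29866400211981947
```

View pics/s11.png

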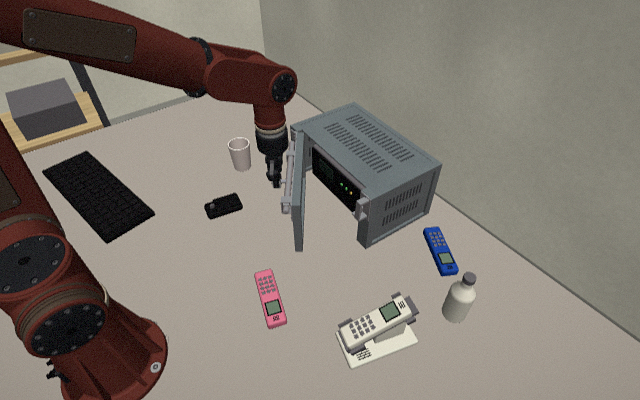

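View pics/t11.png

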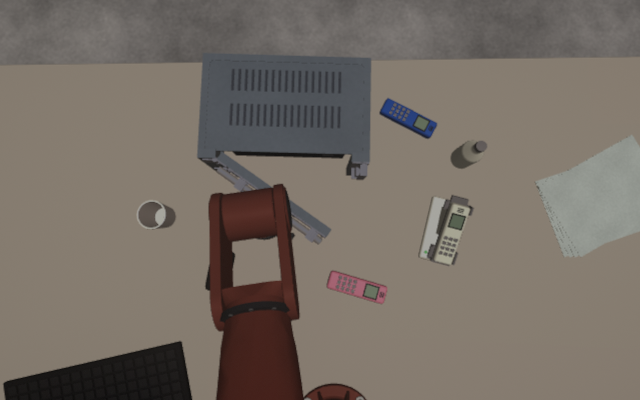

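View pics/w11.png

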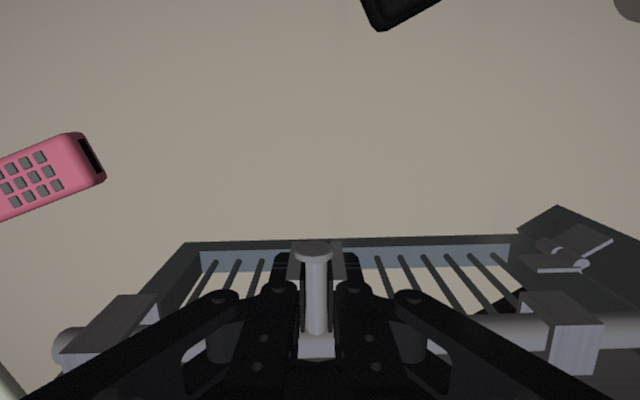

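```bash
python3 - <<'E'
from h import *
np.set_printoptions(precision=3,suppress=True)
for n,f,zr in (('top','t11d',(.178,.198)),('side','s11d',(.178,.198)),('side back face','s11d',(.03,.17))):
    Q=cloud(ctrl.camera_params(n.split()[0]),np.load(f'pics/{f}.npy'));r=Q-hinge*[1,1,0]
    X=np.stack([-(r@ax),-(r@ay),Q[...,2]],-1)
    m=(X[...,0]>.02)&(X[...,0]<.2)&(X[...,1]>.02)&(X[...,1]<.3)&(X[...,2]>zr[0])&(X[...,2]<zr[1])
    a=np.degrees(np.arctan2(X[...,0],X[...,1]));m&=(a>22)&(a<39.5)
    Y=X[m]
    l=cv2.fitLine(Y[:,:2].astype(np.float32),cv2.DIST_HUBER,0,.01,.01).ravel()
    d=l[:2]*np.sign(l[1]);nrm=np.array([d[1],-d[0]]);off=Y[:,:2]@nrm
    print(n,len(Y),'angle',np.degrees(np.arctan2(d[0],d[1])),'offset front+',np.percentile(off,[5,50,95]))
print(ctrl.read_qvel(),ctrl.read_ft_force(),ctrl.read_tcp_pos(),ctrl.read_t())
E
```

```text
top 930 angle 33.86344 offset front+ [-0.019 -0.008  0.015]
side 636 angle 34.552013 offset front+ [-0.022 -0.01   0.008]
side back face 685 angle 29.584562 offset front+ [-0.005  0.016  0.04 ]
[ 0.002 -0.001  0.     0.001 -0.001 -0.   ] [ 2.174 -4.083 -4.902] [0.5   0.136 0.143] 20.9083
```

The gate stands at 34–34.5° by the two top-edge fits and the arm is at rest. The handset is in its cradle and nothing else has moved. Handing in.

```bash
python3 - <<'E'
from h import *
print(ctrl.read_grip_width()*85,ctrl.read_t());print(ctrl.close_job())
E
```

```text
9.120236004336336 20.9083
the job is handed in; nothing more can be done
None
```

The job is handed in at 20.9 s of the 54 s allowed; no verdict comes back, so the results below are my own last checks.

- **Handset:** it lies keys-up in the cradle, foot end against the low stop, and I let go of it. The last top view puts its centre within 1 mm in both directions of the seat I measured.
- **Bolt:** I lifted it about 8–9 mm and drew it 44 mm with no sign of jamming; the pull along the bolt stayed within about 2 N. The pictures show its end clear of the keeper.
- **Gate:** I pulled it open against the spring and the gripper still holds the handle. I commanded 35.5°; fitting the gate's top edge gives 33.9° from the top camera and 34.6° from the side camera. The arm was at rest when I handed in.
- **Failed check:** a third angle fit, meant for the gate's back face, gave 29.6°. It had picked up points from the gate's front hardware, so I discarded it.
- **Everything else:** the pen cup, spray bottle, mouse and the blue and pink handsets look unmoved in the last pictures, though the arm partly hides the mouse in the top view.

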